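# Shield the UV slide-curing lamp and switch it to exposure

## Robot

A 6-joint arm with a two-finger parallel gripper is mounted at the origin on the work surface; the furniture and walls round the work are solid. World frame = base frame: x ahead of the robot, y to its left, z up, the work surface at z = 0. Lengths are in m, angles in degrees, forces in N, time in s.
With the tool pointing down it reaches from about 0.325 to 0.85 m from the base axis. Payload 4.4 kg.
Tool frame: the origin (TCP) lies midway between the tips of the shut fingers; the grasp point (between the pads) lies 19 mm behind it; z points along the fingers, y is the line along which they close (so a half turn about z gives the same grasp; the last joint's range is limited). The gripper opens to 94 mm and grips with 3 to 60 N. Pads are 16 mm wide; open, the fingers measure 119 mm over their backs; the gripper's body (75 mm by 177 mm) begins 78 mm behind the grasp point.
Start: joints at [58.356, 11.837, 88.321, -0, 79.842, -8.623], TCP at [0.225, 0.529, 0.205] pointing down, gripper open.
Joint ranges: [-156.59, 156.59], [-49.26, 127.26], [12.9, 141.05], [-63.56, 243.56], [4.71, 150.69], [-161.64, 161.64]. Speed limits (degrees/s): [159.86, 159.86, 180, 180, 180, 180].

## Interface

Orientations are given as a 3x3 rotation matrix whose columns are the frame's x, y, z axes.
In Python, from workcell import observe, grab_frame, camera_params, job_done gives the robot as it stands.
- The arm moves only by the shell command python3 -m creep 'ROWS' [FORCE]. ROWS is JSON, one flat list of numbers, 7 for each row, row after row: the closure, from -1 (fully open) to 1 (shut), then the shift along the tool's x, y, z in m, then the turn, a rotation vector about the tool's x, y, z in rad. In form: [fingers, tx, ty, tz, ax, ay, az, fingers, tx, ty, tz, ax, ay, az, ...]. A call has 1 to 12 rows; each row is the pose to reach, as a shift and turn from the pose commanded when the call began, along the tool's axes at that moment; what a row does not reach only later rows make up. A row lasts 1/8 s, in which the tool goes at most 62.5 mm and 10.7 degrees, less where a joint would pass 70% of its speed; a pose out of reach is approached as far as the arm can. A call with a gripper value outside its range is refused whole. The fingers move at their own pace and stop on an object; FORCE is the grip in N (left out, the last holds). Time passes only in rows, so rows that repeat a pose let the fingers close. It gives the time, the measured TCP pose, the force, the opening and the grip force at its end, in the units of the state.
- observe(): the state, without advancing time (a new reading comes with each control period).
- grab_frame(name): name is "side" or "top" or "wrist"; returns the picture (384x512x3 uint8, red, green, blue); there is no depth.
- camera_params(name): a dict with "fov_y" (degrees; the focal length in pixels is half the picture's height over the tangent of half this angle, whatever the lens; pixels are square), "cx", "cy" (the principal point, pixels), "R" (3x3) and "t" (3): a world point X has camera coordinates R X + t. Camera axes: x right, y down, z forward; pixel columns grow to the right and rows downward; lengths in m; the calibration is good to about 2 mm. A picture is of the moment at which its call begins: read the wrist's pose just before it. camera_params takes no time and is no camera call; for the wrist camera it gives the pose at the moment of the call.
- job_done(): hands the job in; it is judged then, once.
The state is a dict: "time": time; "qpos": joint angles; "dq": joint speeds; "effort": joint torques, N m; "tool_pos": TCP position; "tool_rot": TCP orientation; "force": force on the tool from outside, world axes, zero at the start; "ft_torque": the same for the moment, N m; "opening": finger opening in m; "grasp_force": force on a finger pad.
Only numpy, scipy, OpenCV 4.12 (cv2) and the standard library are available. Lean on these libraries where they do the work, as an engineer would, in place of code of your own. Each camera call takes 0.05 s, during which the arm holds its last target. There are 200 camera calls.

## Task

The slide under the curing lamp is ready for its UV exposure. First hang the black folded shield astride the front rail of the lamp stand, between the two posts, and let go of it; then turn the console's selector knob clockwise until it clicks home at the triangle mark. A safety stop just before the triangle lets the pointer pass only while the knob is gently pressed in: never force it against the stop or jam it into the panel, let it spring out again afterwards, and do not knock over or push aside the dropper vial that stands on the lamp stand's base.

Things in the scene. Friction and masses are not known exactly. Their poses are not given: they have to be found in the camera images.
- shield: Black folded sheet shield, an inverted U that stands on its two equal legs: 110 mm long (its y axis), 28 mm across outside (its x axis), 22 mm clear between the legs, walls 3 mm, 85 mm high, 120 g. The fold at the top is half round. Origin: centre between the feet, on the desk; z up. Either way round is the same.
- shield_ridge (a point): Top of the shield's fold, middle of its length (85 mm above the shield's origin, same axes).
- lamp_stand: UV lamp stand, fixed: grey base plate 170 x 220 mm, two posts at the front 196 mm apart with a horizontal rail between them; behind it a slide stage and a finned lamp head (starts 59 mm behind the rail, 148 mm high) on a column 176 mm high. Origin: centre of its underside; -x is the front, y along the rail.
- rail_mid (a point): Middle of the front rail's axis: round steel rod, diameter 12 mm, 150 mm above the desk, along its y axis; 176 mm clear between the end collars (diameter 20 mm). x points to the back of the stand, z up. With the shield hung, the ridge stands 9 mm above this point.
- console: White control console, fixed: 170 mm wide (y), 150 mm deep (x), 41 mm high at the front and 105 mm at the back; its panel slopes 27 degrees and faces the front (-x) and up. Origin: centre of its underside.
- knob_top (a point): Centre of the top of the selector's black grip bar, on its turning axis. z points out along that axis (the panel's normal), y along the bar towards the pointer. The bar is 12 mm thick (x), 40 mm long (y), 23 mm deep, above a round skirt 44 mm across; the panel's face is 34.5 mm below this point. The knob presses in by 5.5 mm against a spring (6 N rising to 9 N).
- pointer_tip (a point): Tip of the knob's steel pointer tab, 29 mm from the turning axis and 26.5 mm below the knob's top; moves with the knob, axes as knob_top. The knob turns clockwise seen from outside in clicks of 40 degrees, six positions: open ring (pointer to the left), one dot, two dots, three dots, triangle, square.
- triangle_click (a point): Fixed point on the console, just inside the triangle mark, where the pointer tip stands when the knob has clicked home at the triangle and is sprung out. A small steel bracket, 20 degrees before it, reaches over the pointer's path and stops the pointer unless the knob is pressed in by 4 mm or more.
- adhesive_vial: Bystander: amber dropper vial with black cap, 25 mm across, 62 mm high, standing loose on the lamp stand's base plate (17 mm high) beside the stage, behind the rail; origin at the centre of its foot.
- panel: The console's sloping aluminium panel, 128 mm up the slope, 152 mm wide, with its marks and the steel bracket. Origin: on its face, on the selector's axis; z out along that axis, x up the slope, y to the left as the operator sees it. Angles of the pointer seen from outside, from straight up: ring 100 degrees to the left, triangle 60 degrees to the right.
- knob: The selector knob, which turns and presses in. Origin: on its axis, 34.5 mm below knob_top (on the panel's face when it is sprung out); axes as knob_top. It meets the panel's bezel when pressed in by 5.5 mm; the switch is damaged if knob or pointer are pressed against the panel or the bracket with more than 40 N.

How it is judged (in metres and radians):
On the way, in this order (a step that is already met when the one before it is completed fails the run):
1. the shield hangs astride the front rail, released (z of shield_ridge in the frame of rail_mid between 0.003 and 0.015 m and x of shield_ridge in the frame of rail_mid between -0.009 and 0.009 m and y of shield_ridge in the frame of rail_mid between -0.036 and 0.036 m and angle between shield's own z axis and vertical below 0.3 rad and contact force between the fingers and shield below 0.1 N), for 0.3 s.
2. the selector has clicked home at the triangle, sprung out (distance between pointer_tip and triangle_click below 0.0035 m), for 0.2 s.
At the end, for the whole second after the job is handed in: The pointer tip stands within 3.5 mm of its clicked-home point at the triangle (knob sprung out); the shield hangs astride the front rail between the posts (ridge 3 to 15 mm above the rail's axis, within 9 mm of it across and 36 mm of its middle along it, tilted less than 0.3 rad) and is at rest (distance between pointer_tip and triangle_click below 0.0035 m and z of shield_ridge in the frame of rail_mid between 0.003 and 0.015 m and x of shield_ridge in the frame of rail_mid between -0.009 and 0.009 m and y of shield_ridge in the frame of rail_mid between -0.036 and 0.036 m and angle between shield's own z axis and vertical below 0.3 rad and linear speed of shield below 0.05 m/s); the robot touches nothing.
It fails at once if the dropper vial is knocked over or pushed away by more than 30 mm (angle between adhesive_vial's own z axis and vertical above 0.6 rad or distance of adhesive_vial from where it was at the start of the episode above 0.03 m).
It fails at once if the knob or its pointer is forced against the panel or the safety stop with more than 40 N (contact force between knob and panel above 40 N).
It also fails if it takes over 67 s, if anything falls off the work surface, if the arm or the gripper's body presses on something with over 40 N, if the wrist force passes 120 N, or if a joint passes its speed limit or range.

## Working session

There is one attempt and no reset: what is moved stays moved. The work goes in short steps, Python scripts to look and compute and a shell command to move; the robot and the scene stay as the last step left them, time stands still between calls to the robot, and variables do not carry over. Pictures are saved under pics/ and viewed, at most 10 in all, crops included, and the job is handed in when it is done.

```bash
mkdir -p pics; ls; python3 - <<'E'
from workcell import *
import cv2
for n in ["side","top","wrist"]:
    p=camera_params(n); print(n,{k:(v if not hasattr(v,'tolist') else v.tolist()) for k,v in p.items()})
    cv2.imwrite(f"pics/{n}0.png",cv2.cvtColor(grab_frame(n),cv2.COLOR_RGB2BGR))
print(observe())
E
```

```text
pics
side {'fov_y': 52.56421339927424, 'cx': 255.63220714509546, 'cy': 188.20769599128485, 'R': [[0.9945836884551079, -0.10267435618134932, 0.01616363949666354], [-0.01993796745380744, -0.34108704684940466, -0.9398202508593666], [0.102008647245435, 0.9344076214662942, -0.34128673111162555]], 't': [-0.4647614660758023, 0.1477213856825043, 1.1150506490731296]}
top {'fov_y': 55.29832889992054, 'cx': 255.41500854692663, 'cy': 190.3474328926757, 'R': [[0.01977524870668608, -0.9997675834367717, -0.008585956416508772], [-0.9969341003621149, -0.01906748926554335, -0.07588695795911916], [0.07570560794135033, 0.010060316203075887, -0.9970794607071819]], 't': [0.020037525526492243, 0.459539609328234, 0.9763405067893637]}
wrist {'fov_y': 70.54056029102289, 'cx': 250.21099546832372, 'cy': 192.27173612710726, 'R': [[0.39114054545272897, 0.920328148080595, -0.0022745446764909296], [0.8959019458936048, -0.3801914085602283, 0.2298133943029503], [0.21063897323856146, -0.09192710540168916, -0.9732320536467511]], 't': [-0.5732544841947644, -0.023954322714739427, 0.3896226192308561]}
{'time': 0.15, 'qpos': array([ 5.83557796e+01,  1.18747954e+01,  8.83829040e+01,  7.89844229e-04,
        7.98433124e+01, -8.62430200e+00]), 'dq': array([-0.02785842, -0.14560582, -0.23144891, -0.02997867, -0.00668876,
       -0.03952807]), 'effort': array([ 3.07451128e-04, -3.71312964e+01, -2.81813031e+01,  7.00243190e-02,
        3.26961558e-02, -8.46191529e-05]), 'tool_pos': array([0.22454757, 0.52867747, 0.20456571]), 'tool_rot': array([[-9.20367878e-01,  3.91052544e-01, -9.36491833e-04],
       [ 3.91053567e-01,  9.20366708e-01, -1.49375260e-03],
       [ 2.77780153e-04, -1.74102038e-03, -9.99998446e-01]]), 'force': array([-0.01874944, -0.06656706,  0.39322638]), 'ft_torque': array([ 0.03035647, -0.02866365, -0.03053125]), 'grasp_force': 0.0, 'opening': 0.09389428608864481}
```

View pics/top0.png

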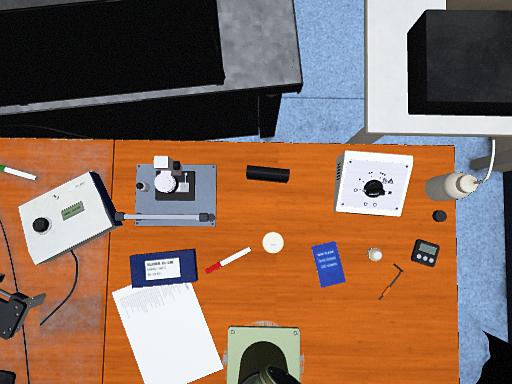

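View pics/side0.png

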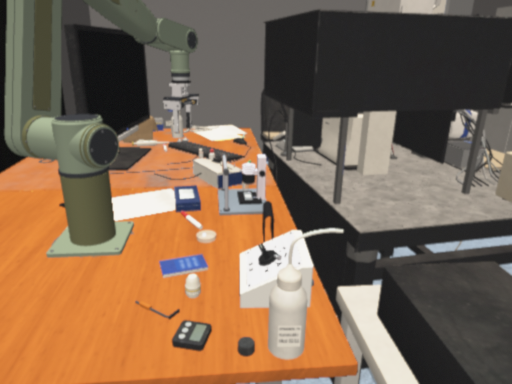

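Top view: lamp stand near (175,195) with its rail near row 217, shield near (268,174), and console near (373,185) with the knob at (374,187). The side view shows the same layout. I'll enlarge the top view next.

```bash
python3 - <<'E'
import cv2
i=cv2.imread("pics/top0.png")
a=cv2.resize(i[145:240,110:295],None,fx=4.3,fy=4.3,interpolation=cv2.INTER_CUBIC)[:, :795]
b=cv2.resize(i[140:225,325:420],None,fx=4.3,fy=4.3,interpolation=cv2.INTER_CUBIC)
import numpy as np
# A: rows 145.., cols 110.. ; separate images stacked -> crop to fit
c=np.zeros((600,800,3),np.uint8); fx=3.4
a=cv2.resize(i[145:240,110:295],None,fx=fx,fy=fx,interpolation=cv2.INTER_CUBIC); b=cv2.resize(i[142:222,325:420],None,fx=fx,fy=fx,interpolation=cv2.INTER_CUBIC)
c[:a.shape[0],:a.shape[1]]=a; c[325:325+b.shape[0],:b.shape[1]]=b
cv2.imwrite("pics/top0z.png",c)
E
```

```text
(no output)
```

View pics/top0z.png

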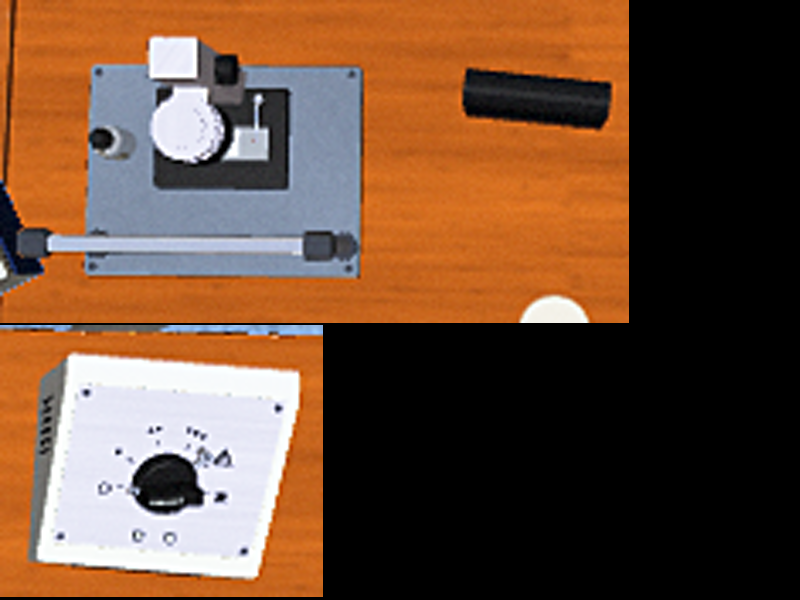

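The zoom (scale 3.4, offset 110,145) shows base plate corners (93,66), (361,66), (360,276) and (87,276). The rail runs (33,243)–(320,245) and the shield outline (465,70)–(612,85)–(603,128)–(463,113). The pointer sits at the ring on the left, (135,490).

```bash
cat > h.py <<'E'
import numpy as np
from workcell import *
def ray(p,uv):
    f=192/np.tan(np.radians(p["fov_y"])/2); R=np.array(p["R"]);t=np.array(p["t"])
    d=R.T@np.array([(uv[0]-p["cx"])/f,(uv[1]-p["cy"])/f,1]); return -R.T@t,d
def onz(p,uv,z):
    c,d=ray(p,uv); return c+d*(z-c[2])/d[2]
def proj(p,X):
    f=192/np.tan(np.radians(p["fov_y"])/2); q=np.asarray(X)@np.array(p["R"]).T+np.array(p["t"])
    return np.c_[q[...,0]/q[...,2]*f+p["cx"],q[...,1]/q[...,2]*f+p["cy"]] if q.ndim>1 else np.array([q[0]/q[2]*f+p["cx"],q[1]/q[2]*f+p["cy"]])
E
python3 - <<'E'
from h import *
np.set_printoptions(precision=4,suppress=True)
p=camera_params("top")
print(ray(p,(0,0))[0])
A=lambda x,y:(110+x/3.4,145+y/3.4)
B=lambda x,y:(325+x/3.4,142+(y-325)/3.4)
for q in [(93,66),(361,66),(360,276),(87,276)]: print("base",onz(p,A(*q),.017))
for q in [(33,243),(320,245)]: print("rail",onz(p,A(*q),.15))
for q in [(48,243),(303,244)]: print("railcl",onz(p,A(*q),.15))
for q in [(465,70),(612,85),(603,128),(463,113)]: print("sh .085/.07/0",onz(p,A(*q),.085)[:2],onz(p,A(*q),.071)[:2],onz(p,A(*q),0)[:2])
for q in [(70,354),(300,372)]: print("con back",onz(p,B(*q),.105))
for q in [(38,560),(258,578)]: print("con front",onz(p,B(*q),.041))
for q in [(165,485)]: print("knob", onz(p,B(*q),.1))
E
```

```text
[0.3838 0.019  1.0085]
base [0.5241 0.3533 0.017 ]
base [0.5281 0.1375 0.017 ]
base [0.3602 0.1336 0.017 ]
base [0.3559 0.3506 0.017 ]
rail [0.3815 0.3445 0.15  ]
rail [0.3841 0.1464 0.15  ]
railcl [0.3817 0.3341 0.15  ]
railcl [0.3845 0.1581 0.15  ]
sh .085/.07/0 [0.5166 0.0515] [0.5186 0.052 ] [0.5288 0.0545]
sh .085/.07/0 [ 0.5074 -0.0584] [ 0.5092 -0.0596] [ 0.5187 -0.0655]
sh .085/.07/0 [ 0.475  -0.0521] [ 0.4764 -0.0532] [ 0.4834 -0.0586]
sh .085/.07/0 [0.4843 0.0523] [0.4858 0.0528] [0.4935 0.0554]
con back [ 0.556  -0.1943  0.105 ]
con back [ 0.5458 -0.3617  0.105 ]
con front [ 0.4065 -0.1848  0.041 ]
con front [ 0.396  -0.3543  0.041 ]
knob [ 0.4616 -0.2647  0.1   ]
```

```bash
cat >> h.py <<'E'
from scipy.spatial.transform import Rotation as Rn
def down(yaw): # tool z down, tool y at world angle yaw (deg)
    a=np.radians(yaw); y=np.array([np.cos(a),np.sin(a),0]); z=np.array([0,0,-1.]); return np.c_[np.cross(y,z),y,z]
def delta(pos,Rt,p0=None,R0=None):
    s=observe(); R0=s["tool_rot"] if R0 is None else R0; p0=s["tool_pos"] if p0 is None else p0
    return np.round(R0.T@(np.array(pos)-p0),4),np.round(Rn.from_matrix(R0.T@Rt).as_rotvec(),4)
E
python3 - <<'E'
from h import *
np.set_printoptions(precision=4,suppress=True)
p=camera_params("wrist");s=observe();R=np.array(p["R"]);C=-R.T@np.array(p["t"])
Rt=s["tool_rot"];co=Rt.T@(C-s["tool_pos"]);rd=Rt.T@R[2]
print("cam in tool",co,"dir",rd)
T=down(-4.8)
for pos in ([.44,0.0,.27],):
    c=np.array(pos)+T@co; d=T@rd; print(pos,"cam",c,"hits z=.05",c+d*(.05-c[2])/d[2]); print(delta(pos,T))
E
```

```text
cam in tool [ 0.0661 -0.0005 -0.1789] dir [-0.2301 -0.0003  0.9732]
[0.44, 0.0, 0.27] cam [0.445  0.066  0.4489] hits z=.05 [ 0.437 -0.028  0.05 ]
(array([-0.405 , -0.4024, -0.0648]), array([-0.0017,  0.0009,  1.2528]))
```

```bash
python3 -m creep '[-1,0,0,-0.06,0,0,0,-1,-0.04,-0.035,-0.095,0,0,0.15, -1,-0.442,-0.387,-0.095,0,0,1.2528,-1,-0.442,-0.387,-0.095,0,0,1.2528,-1,-0.442,-0.387,-0.095,0,0,1.2528,-1,-0.442,-0.387,-0.095,0,0,1.2528,-1,-0.442,-0.387,-0.095,0,0,1.2528,-1,-0.442,-0.387,-0.095,0,0,1.2528,-1,-0.442,-0.387,-0.095,0,0,1.2528,-1,-0.442,-0.387,-0.095,0,0,1.2528,-1,-0.442,-0.387,-0.095,0,0,1.2528,-1,-0.442,-0.387,-0.095,0,0,1.2528]'
python3 -m creep '[-1,0,0,0,0,0,0,-1,0,0,0,0,0,0]'
python3 - <<'E'
from h import *; import cv2
s=observe();print(s["tool_pos"],s["tool_rot"],s["time"]);p=camera_params("wrist")
i=grab_frame("wrist");import pickle;pickle.dump(p,open("w1.pkl","wb"))
cv2.imwrite("pics/w1.png",cv2.resize(cv2.cvtColor(i,cv2.COLOR_RGB2BGR),None,fx=1.5,fy=1.5,interpolation=cv2.INTER_CUBIC))
E
```

```text
time: 1.65
tool_pos: [0.4806, -0.0018, 0.2998]
tool_rot: [[0.088, 0.996, -0.001], [0.996, -0.088, 0.0], [0.0, -0.001, -1.0]]
force: [-0.3, 0.6, -0.3]
opening: 0.0938
grasp_force: 0.0
time: 1.9
tool_pos: [0.4798, 0.0015, 0.3005]
tool_rot: [[0.082, 0.997, -0.0], [0.997, -0.082, 0.0], [0.0, -0.0, -1.0]]
force: [0.1, 0.4, -1.1]
opening: 0.0938
grasp_force: 0.0
[0.47981521 0.00146386 0.30045185] [[ 8.17735883e-02  9.96650924e-01 -1.23312749e-04]
 [ 9.96650880e-01 -8.17735434e-02  3.33138528e-04]
 [ 3.21939101e-04 -1.50141693e-04 -9.99999937e-01]] 1.9
```

View pics/w1.png

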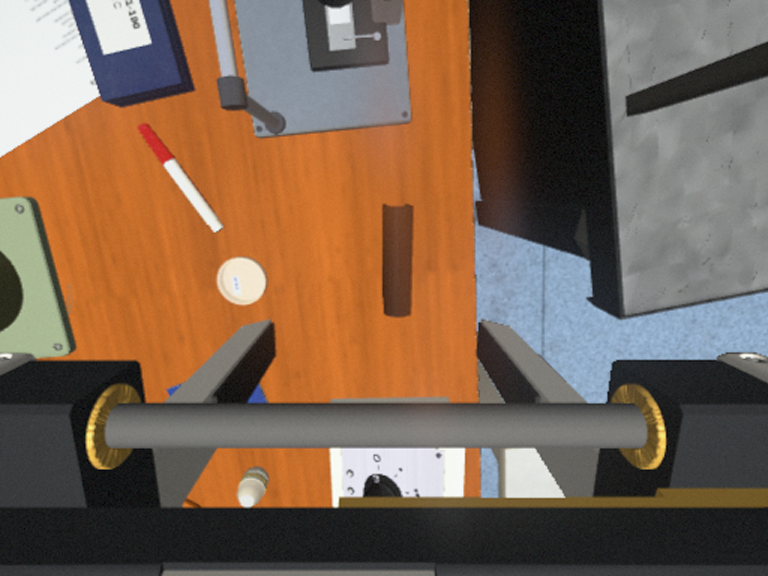

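The wrist view shows the shield with corners near (385,205), (413,206), (412,315) and (384,315) at scale 1.5. The rail's right collar is near (232,92). I'll fit the shield pose by matching its silhouette.

```bash
cat > fit.py <<'E'
from h import *; import cv2,pickle
from scipy.optimize import minimize
def model():
    P=[]
    for y in (-.055,.055):
        for a in np.linspace(0,np.pi,13): P.append([.014*np.cos(a),y,.071+.014*np.sin(a)])
        P+= [[-.014,y,0],[.014,y,0]]
    return np.array(P)
M=model()
def pose(v,z=0): 
    c,s=np.cos(v[2]),np.sin(v[2]); return M@np.array([[c,-s,0],[s,c,0],[0,0,1]]).T+[v[0],v[1],z]
def hull(p,v): return cv2.convexHull(proj(p,pose(v)).astype(np.float32))
def fit(p,mask,v0):
    S=8;r=cv2.boundingRect(mask);pad=8
    x0,y0,w,h=r[0]-pad,r[1]-pad,r[2]+2*pad,r[3]+2*pad
    m=cv2.resize(mask[y0:y0+h,x0:x0+w].astype(np.float32),None,fx=S,fy=S,interpolation=cv2.INTER_LINEAR)>.5
    def cost(v):
        k=np.zeros(m.shape,np.uint8); H=((hull(p,v)-[x0,y0]+.5)*S-.5)
        cv2.fillConvexPoly(k,np.round(H*16).astype(np.int32),1,shift=4); return (m!=(k>0)).sum()/S/S
    r=minimize(cost,v0,method="Nelder-Mead",options=dict(initial_simplex=np.array([v0]+[np.array(v0)+d for d in np.eye(3)*[.006,.006,.05]]),xatol=1e-5,fatol=.01))
    return r.x,r.fun,mask.sum()
E
python3 - <<'E'
from fit import *
np.set_printoptions(precision=4,suppress=True)
im=cv2.resize(cv2.imread("pics/w1.png"),(512,384),interpolation=cv2.INTER_AREA)
for n,im,p,box in (("wrist",im,pickle.load(open("w1.pkl","rb")),(245,128,285,220)),("top",cv2.imread("pics/top0.png"),camera_params("top"),(238,158,298,190))):
    m=np.zeros(im.shape[:2],np.uint8);x,y,X,Y=box
    m[y:Y,x:X]=(im[y:Y,x:X,2]<110)
    n_,l,st,_=cv2.connectedComponentsWithStats(m); m=(l==1+np.argmax(st[1:,4])).astype(np.uint8)
    print(n,*fit(p,m,[.495,-.003,-.084]))
E
```

```text
wrist [ 0.5011 -0.0029 -0.0806] 182.8125 1259
top [ 0.5022 -0.0014 -0.0866] 26.109375 603
```

```bash
python3 -m creep '[-1,-0.002,0.022,0.05,0,0,0,-1,-0.002,0.022,0.11,0,0,0,-1,-0.002,0.022,0.17,0,0,0,-1,-0.002,0.022,0.22,0,0,0,-1,-0.002,0.022,0.258,0,0,0,-1,-0.002,0.022,0.258,0,0,0,1,-0.002,0.022,0.258,0,0,0,1,-0.002,0.022,0.258,0,0,0,1,-0.002,0.022,0.258,0,0,0,1,-0.002,0.022,0.258,0,0,0,1,-0.002,0.022,0.258,0,0,0]' 15
python3 -m creep '[1,0,0,0,0,0,0,1,0,0,0,0,0,0]'
```

```text
time: 3.32
tool_pos: [0.5022, -0.0037, 0.0427]
tool_rot: [[0.084, 0.996, 0.0], [0.996, -0.084, -0.0], [-0.0, 0.0, -1.0]]
force: [0.2, 0.8, 0.3]
opening: 0.0474
grasp_force: 0.0
time: 3.58
tool_pos: [0.502, -0.0037, 0.0423]
tool_rot: [[0.084, 0.996, -0.0], [0.996, -0.084, 0.0], [0.0, -0.0, -1.0]]
force: [-0.1, -0.4, 0.0]
opening: 0.0277
grasp_force: 15.0
```

```bash
python3 -m creep '[1,0,0,-0.05,0,0,0,1,0,0,-0.11,0,0,0,1,0.02,-0.02,-0.17,0,0,0,1,0.07,-0.05,-0.195,0,0,-0.05,1,0.12,-0.085,-0.195,0,0,-0.103,1,0.17,-0.11,-0.195,0,0,-0.103,1,0.215,-0.13,-0.195,0,0,-0.103,1,0.239,-0.1395,-0.195,0,0,-0.103,1,0.239,-0.1395,-0.195,0,0,-0.103,1,0.239,-0.1395,-0.195,0,0,-0.103,1,0.239,-0.1395,-0.195,0,0,-0.103]' 
python3 - <<'E'
from h import *; import cv2,pickle
s=observe();print(s["tool_pos"],s["tool_rot"],s["grasp_force"]);p=camera_params("wrist")
i=grab_frame("wrist");t=grab_frame("top");pickle.dump(p,open("w2.pkl","wb"))
c=cv2.cvtColor
a=cv2.resize(c(i,4)[60:360,120:400],None,fx=1.43,fy=1.43,interpolation=cv2.INTER_CUBIC)
b=cv2.resize(c(t,4)[145:245,100:230],None,fx=3,fy=3,interpolation=cv2.INTER_CUBIC)
k=np.zeros((600,800,3),np.uint8);k[:a.shape[0],:a.shape[1]]=a;k[:b.shape[0],405:405+390]=b[:, :390]
cv2.imwrite("pics/w2.png",k)
E
```

```text
time: 4.95
tool_pos: [0.3835, 0.2452, 0.2373]
tool_rot: [[-0.017, 1.0, -0.0], [1.0, 0.017, -0.0], [-0.0, -0.0, -1.0]]
force: [-1.0, 0.8, -1.5]
opening: 0.0277
grasp_force: 15.0
[0.38345393 0.24517576 0.23727242] [[-1.74646447e-02  9.99847455e-01 -2.29544772e-04]
 [ 9.99847381e-01  1.74645395e-02 -4.52343243e-04]
 [-4.48265346e-04 -2.37409753e-04 -9.99999871e-01]] 14.99767177272588
```

View pics/w2.png

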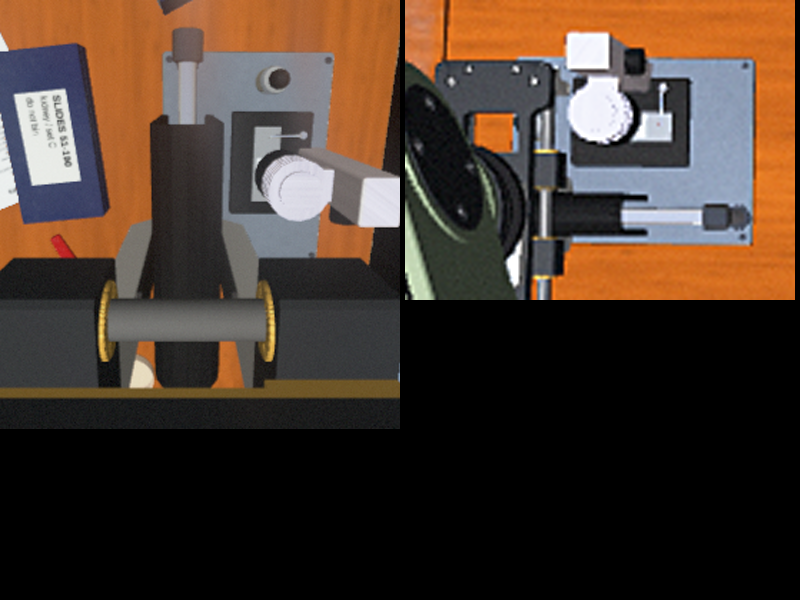

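The wrist view has the rail centred at (188,80) and the shield ridge centred near 187, with the vial standing clear at (273,80). In the top crop the shield and rail rows agree within about 1 px. I'll lower the shield now.

```bash
python3 - <<'E'
from h import *; import pickle
p=pickle.load(open("w2.pkl","rb"))
for u in (178,197): print(onz(p,(120+u/1.43,60+80/1.43),.15))
p=camera_params("top")
for u,v in ((650-405,208),(650-405,226)): print(onz(p,(100+u/3,145+v/3),.15))
E
python3 -m creep '[1,0,-0.001,0.03,0,0,0,1,0,-0.001,0.06,0,0,0,1,0,-0.001,0.085,0,0,0,1,0,-0.001,0.105,0,0,0,1,0,-0.001,0.117,0,0,0,1,0,-0.001,0.117,0,0,0,1,0,-0.001,0.117,0,0,0]'
```

```text
[0.37656307 0.32190781 0.15      ]
[0.38911271 0.32212606 0.15      ]
[0.38938187 0.19920014 0.15      ]
[0.37538461 0.198709   0.15      ]
time: 5.92
tool_pos: [0.3829, 0.2463, 0.1213]
tool_rot: [[-0.019, 1.0, 0.002], [1.0, 0.019, 0.001], [0.001, 0.002, -1.0]]
force: [0.1, 0.2, -1.5]
opening: 0.028
grasp_force: 15.0
```

```bash
python3 -m creep '[1,0,0,0.002,0,0,0,1,0,0,0.004,0,0,0,1,0,0,0.0045,0,0,0,1,0,0,0.0045,0,0,0]'
python3 -m creep '[-0.05,0,0,0,0,0,0,-0.05,0,0,0,0,0,0,-0.05,0,0,0,0,0,0,-0.05,0,0,0,0,0,0]'
```

```text
time: 6.42
tool_pos: [0.3824, 0.2463, 0.1164]
tool_rot: [[-0.019, 1.0, 0.001], [1.0, 0.019, 0.0], [0.0, 0.001, -1.0]]
force: [-1.2, -0.3, 2.8]
opening: 0.0281
grasp_force: 15.0
time: 6.92
tool_pos: [0.382, 0.2461, 0.1159]
tool_rot: [[-0.019, 1.0, -0.0], [1.0, 0.019, -0.0], [-0.0, -0.0, -1.0]]
force: [0.6, -0.7, -0.6]
opening: 0.0494
grasp_force: 0.0
```

```bash
python3 -m creep '[-0.05,0,0,-0.02,0,0,0,-0.05,0,0,-0.06,0,0,0,-0.05,0,0,-0.11,0,0,0,-0.05,0,0,-0.14,0,0,0,-0.05,0,0,-0.14,0,0,0]'
cat >> h.py <<'E'
def ctool(yaw,a): # console frame: yaw deg; tool z into panel; tool y at a deg CCW (seen from outside) from up-slope
    C=Rn.from_euler("z",yaw,degrees=True).as_matrix(); t=np.radians(27)
    n=C@[-np.sin(t),0,np.cos(t)]; up=C@[np.cos(t),0,np.sin(t)]; left=np.cross(n,up)
    y=np.cos(np.radians(a))*up+np.sin(np.radians(a))*left; z=-n
    return np.c_[np.cross(y,z),y,z],n,up,left
E
python3 - <<'E'
from h import *; import cv2
np.set_printoptions(precision=4,suppress=True)
t=grab_frame("top");s=grab_frame("side");c=cv2.cvtColor
a=cv2.resize(c(t,4)[145:245,100:230],None,fx=3,fy=3,interpolation=cv2.INTER_CUBIC)
b=cv2.resize(c(s,4)[130:230,200:320],None,fx=3.3,fy=3,interpolation=cv2.INTER_CUBIC)
cv2.imwrite("pics/hung.png",np.hstack([a,b]))
R,n,up,left=ctool(-3.5,10)
print(n,left,delta(np.array([.46,-.264,.104])+.1*n,R),observe()["tool_pos"])
E
```

```text
time: 7.55
tool_pos: [0.3839, 0.2469, 0.2588]
tool_rot: [[-0.019, 1.0, 0.006], [1.0, 0.019, 0.002], [0.002, 0.006, -1.0]]
force: [-0.1, 0.4, -0.8]
opening: 0.0491
grasp_force: 0.0
[-0.4531  0.0277  0.891 ] [0.061  0.9981 0.    ] (array([-0.5077,  0.0234,  0.0621]), array([-0.4688, -0.0595, -0.0924])) [0.3816 0.2459 0.255 ]
```

View pics/hung.png

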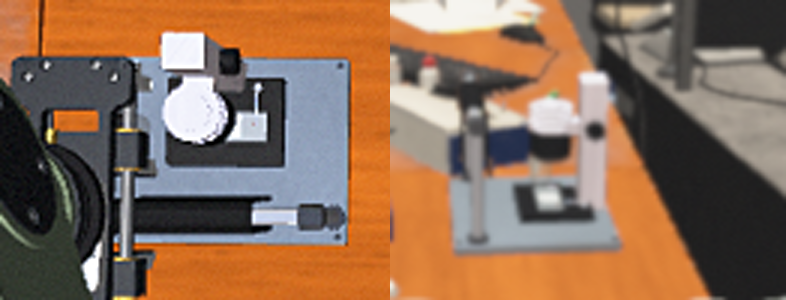

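The shield now sits astride the rail: dark bar at rows 197–232, with the rail emerging at (275,215). The side view shows it upright and the vial undisturbed. Next, over to the console for a look.

```bash
python3 -m creep '[-0.05,-0.05,0,0,0,0,0,-0.05,-0.11,0.003,0.01,-0.05,-0.01,-0.01,-0.05,-0.17,0.006,0.02,-0.15,-0.02,-0.03,-0.05,-0.23,0.01,0.03,-0.25,-0.03,-0.05,-0.05,-0.29,0.014,0.04,-0.35,-0.045,-0.07,-0.05,-0.35,0.018,0.05,-0.42,-0.055,-0.08,-0.05,-0.41,0.02,0.06,-0.4688,-0.0595,-0.0924,-0.05,-0.47,0.022,0.062,-0.4688,-0.0595,-0.0924,-0.05,-0.5077,0.0234,0.0621,-0.4688,-0.0595,-0.0924,-0.05,-0.5077,0.0234,0.0621,-0.4688,-0.0595,-0.0924,-0.05,-0.5077,0.0234,0.0621,-0.4688,-0.0595,-0.0924,-0.05,-0.5077,0.0234,0.0621,-0.4688,-0.0595,-0.0924]'
python3 -m creep '[-0.05,0,0,0,0,0,0,-0.05,0,0,0,0,0,0]'
python3 - <<'E'
from h import *; import cv2,pickle
s=observe();print(s["tool_pos"],s["qpos"]);p=camera_params("wrist")
i=grab_frame("wrist");pickle.dump(p,open("w3.pkl","wb"));cv2.imwrite("pics/w3raw.png",cv2.cvtColor(i,4))
cv2.imwrite("pics/w3.png",cv2.resize(cv2.cvtColor(i,4),None,fx=1.5,fy=1.5,interpolation=cv2.INTER_CUBIC))
E
```

```text
time: 9.15
tool_pos: [0.415, -0.259, 0.1929]
tool_rot: [[-0.096, 0.886, 0.453], [0.992, 0.12, -0.025], [-0.077, 0.448, -0.891]]
force: [-0.1, 0.4, 0.6]
opening: 0.0492
grasp_force: 0.0
time: 9.4
tool_pos: [0.4154, -0.2603, 0.1941]
tool_rot: [[-0.096, 0.886, 0.454], [0.992, 0.121, -0.027], [-0.079, 0.448, -0.89]]
force: [0.4, 0.2, 0.2]
opening: 0.0495
grasp_force: 0.0
[ 0.41543277 -0.26029021  0.19406963] [-57.77982937 -13.17814666 119.06909998  25.2735715   60.06900888
 -74.40724595]
```

View pics/w3.png

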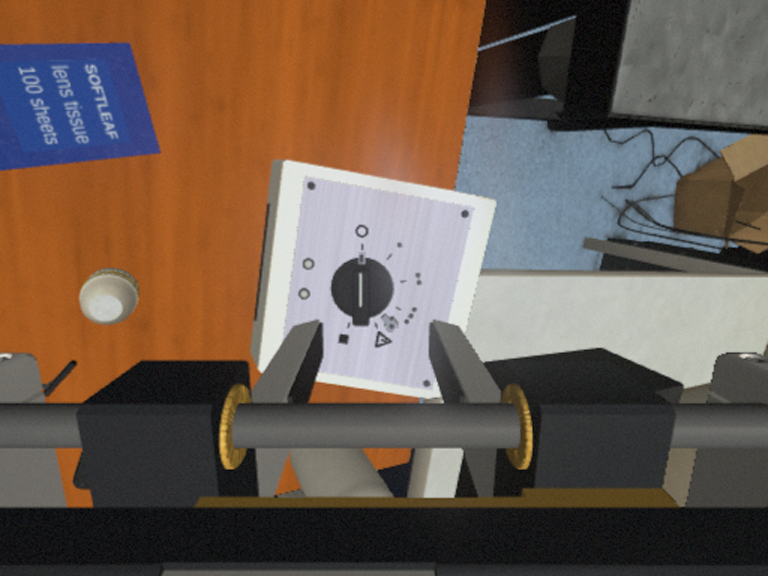

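The wrist view has the knob skirt centred at (362,289) with the bar centred at (361,290), parallel to tool x. The pointer tip is at the ring (361,257), the triangle at (382,340) and the bracket at (389,322). I'll compute the lateral offset.

```bash
python3 - <<'E'
from h import *; import pickle,cv2
np.set_printoptions(precision=4,suppress=True)
p=pickle.load(open("w3.pkl","rb"));s=observe();R=s["tool_rot"];T=s["tool_pos"]
for name,uv,dz in (("bar",(361,290),0),("skirt",(361.5,289),.023),("ptr",(361,256),.0265)):
  for d in (.09,.1,.11):
    c,r=ray(p,(np.array(uv)+.5)/1.5-.5); c=R.T@(c-T); r=R.T@r; print(name,d,(c+r*(d+dz-c[2])/r[2])[:2])
# skirt segmentation extents
im=cv2.imread("pics/w3raw.png").max(axis=2); m=(im<75).astype(np.uint8); m[:160]=0;m[218:]=0;m[:,:215]=0;m[:,268:]=0
n,l,st,ce=cv2.connectedComponentsWithStats(m);k=1+np.argmax(st[1:,4]);print(st[k],ce[k])
# top-camera: project hypothesised knob top
pt=camera_params("top")
for d in (.09,.1,.11): 
  for dz in (0,.023): print(d,dz,proj(pt,T+R[:,2]*(d+dz)))
t=cv2.imread("pics/top0.png").max(axis=2); m=(t<75).astype(np.uint8); m[:172]=0;m[205:]=0;m[:,:360]=0;m[:,390:]=0
n,l,st,ce=cv2.connectedComponentsWithStats(m);k=1+np.argmax(st[1:,4]);print(st[k],ce[k])
E
```

```text
bar 0.09 [ 0.0014 -0.0101]
bar 0.1 [-0.001  -0.0105]
bar 0.11 [-0.0034 -0.0109]
skirt 0.09 [-0.0034 -0.0106]
skirt 0.1 [-0.0057 -0.011 ]
skirt 0.11 [-0.0081 -0.0113]
ptr 0.09 [ 0.0206 -0.0109]
ptr 0.1 [ 0.0191 -0.0113]
ptr 0.11 [ 0.0176 -0.0116]
[ 221  173   37   44 1024] [238.2988 193.5498]
0.09 0 [374.6122 190.7508]
0.09 0.023 [372.257  187.1975]
0.1 0 [373.5746 189.1854]
0.1 0.023 [371.2667 185.7034]
0.11 0 [372.558  187.6516]
0.11 0.023 [370.296  184.2389]
[364 180  21  17 258] [373.6705 188.0853]
```

```bash
python3 -m creep '[-0.05,-0.004,-0.006,0.02,0,0,0,-0.05,-0.007,-0.011,0.04,0,0,0,-0.05,-0.007,-0.011,0.05,0,0,0,-0.05,-0.007,-0.011,0.05,0,0,0,-0.05,-0.007,-0.011,0.05,0,0,0]'
python3 - <<'E'
from h import *; import cv2,pickle
s=observe();print(s["tool_pos"]);p=camera_params("wrist")
i=grab_frame("wrist");pickle.dump((p,s["tool_pos"],s["tool_rot"]),open("w4.pkl","wb"))
cv2.imwrite("pics/w4.png",cv2.resize(cv2.cvtColor(i,4)[120:300,150:350],None,fx=3.3,fy=3.3,interpolation=cv2.INTER_CUBIC))
E
```

```text
time: 10.07
tool_pos: [0.4292, -0.2709, 0.1457]
tool_rot: [[-0.094, 0.886, 0.455], [0.992, 0.12, -0.028], [-0.079, 0.449, -0.89]]
force: [1.0, 0.3, -0.5]
opening: 0.0494
grasp_force: 0.0
[ 0.42918459 -0.27087761  0.14569676]
```

View pics/w4.png

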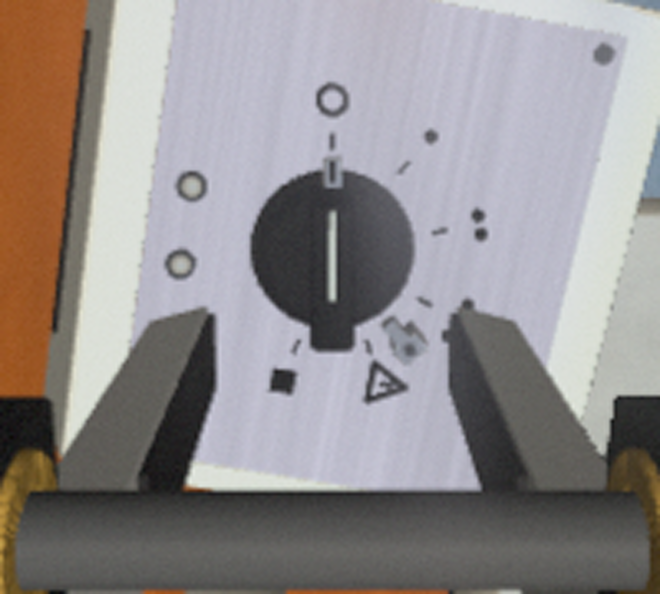

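The close view (scale 3.3, offset 150,120) shows the skirt from 250 to 415, centred at (332,250). The bar's lower end is at row 351, the pointer tip at row 155 and the fingers are centred at 332.

```bash
python3 - <<'E'
from h import *; import pickle
from scipy.optimize import least_squares
np.set_printoptions(precision=4,suppress=True)
p,T,R=pickle.load(open("w4.pkl","rb"))
full=lambda q:np.array([150+(q[0]+.5)/3.3-.5,120+(q[1]+.5)/3.3-.5])
obs=[((332,351),(-.020,0,0)),((332,155),(.029,0,.0265)),((250,250),(0,-.022,.024)),((415,250),(0,.022,.024)),((332,330),(-.022,0,.024))][:4]
def res(v):
    return np.concatenate([(proj(p,T+R@(np.array([v[0],v[1],v[2]])+o))-full(q))[[0,1]] for q,o in obs])
r=least_squares(res,[0,0,.03]);print(r.x,r.fun.reshape(-1,2)); print(T+R@r.x)
E
```

```text
[ 0.0043 -0.0001  0.0403] [[ 0.0728 -0.0726]
 [ 0.0753 -1.8489]
 [ 1.123   0.9781]
 [-1.2781  0.9811]]
[ 0.447  -0.2678  0.1094]
```

```bash
python3 -m creep '[0.36,0.005,0,0.01,0,0,0,0.36,0.005,0,0.02,0,0,0,0.36,0.005,0,0.032,0,0,0,0.36,0.005,0,0.037,0,0,0,0.36,0.005,0,0.037,0,0,0,0.36,0.005,0,0.037,0,0,0]'
python3 - <<'E'
from h import *; import cv2,pickle
s=observe();print(s["tool_pos"]);p=camera_params("wrist")
i=grab_frame("wrist");pickle.dump((p,s["tool_pos"],s["tool_rot"]),open("w5.pkl","wb"))
cv2.imwrite("pics/w5.png",cv2.resize(cv2.cvtColor(i,4)[150:310,170:330],None,fx=3.7,fy=3.7,interpolation=cv2.INTER_CUBIC))
E
```

```text
time: 10.88
tool_pos: [0.4453, -0.2668, 0.1117]
tool_rot: [[-0.094, 0.886, 0.454], [0.992, 0.12, -0.027], [-0.079, 0.448, -0.89]]
force: [0.1, -0.4, -0.5]
opening: 0.0302
grasp_force: 0.0
[ 0.44528762 -0.26684698  0.11172151]
```

View pics/w5.png

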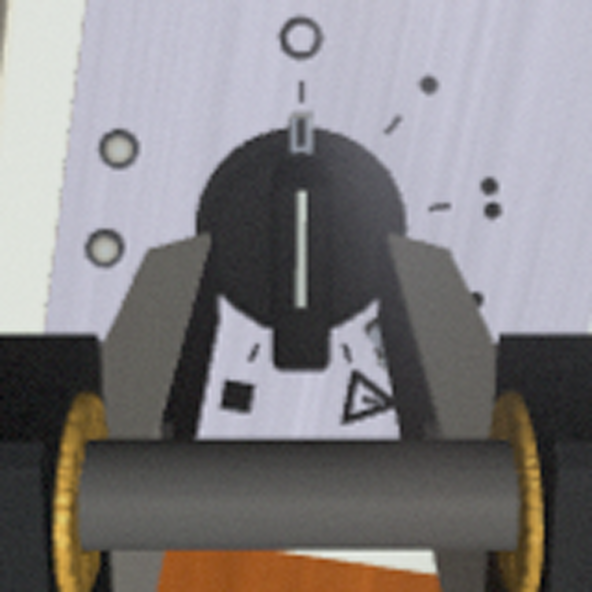

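```bash
python3 - <<'E'
from h import *; import pickle
from scipy.optimize import least_squares
np.set_printoptions(precision=4,suppress=True)
a=pickle.load(open("w4.pkl","rb"));b=pickle.load(open("w5.pkl","rb"))
F=lambda o,s:(lambda q:np.array(o)+(np.array(q)+.5)/s-.5)
fa=F((150,120),3.3);fb=F((170,150),3.7)
E,P=np.array([-.02,0,0]),np.array([.029,0,.0265])
L,Q=np.array([0,-.022,.023]),np.array([0,.022,.023])
obs=[(a,fa((332,351)),E),(a,fa((332,155)),P),(b,fb((301,370)),E),(b,fb((301,112)),P)]
sk=[(a,fa((250,250)),L),(a,fa((415,250)),Q),(b,fb((195,215)),L),(b,fb((407,215)),Q)]
R=b[2]
def res(v,us):
    X=b[1]+R@v
    r=[proj(c[0],X+R@o)-q for c,q,o in obs]
    if us: r+=[(proj(c[0],X+R@o)-q)*[1,0] for c,q,o in sk]
    return np.concatenate(r)
for us in (0,1):
    r=least_squares(res,[0,0,.0],args=(us,));print(r.x);print(r.fun.reshape(-1,2))
E
```

```text
[-0.004   0.0004  0.0113]
[[ 0.0278 -0.1135]
 [ 0.0512  0.2407]
 [-0.0164  0.0996]
 [-0.052  -0.2105]]
[-0.0023  0.0004  0.0057]
[[ 0.0632  0.3094]
 [ 0.0851 -0.7552]
 [ 0.0399  1.2946]
 [-0.0005 -1.022 ]
 [ 1.3076  0.    ]
 [-1.4811  0.    ]
 [ 1.2084  0.    ]
 [-1.2348  0.    ]]
```

```bash
python3 -m creep '[0.36,-0.0035,0,0.01,0,0,0,0.36,-0.0035,0,0.02,0,0,0,0.36,-0.0035,0,0.024,0,0,0,0.36,-0.0035,0,0.025,0,0,0,0.36,-0.0035,0,0.025,0,0,0,0.36,-0.0035,0,0.025,0,0,0]'
python3 -m creep '[0.36,0,0,0.001,0,0,0,0.36,0,0,0.002,0,0,0,0.36,0,0,0.003,0,0,0,0.36,0,0,0.003,0,0,0]' | egrep "pos|force"
python3 -c "
from h import *
s=observe();print(s['tool_rot'].T@s['force'])"
```

```text
time: 11.68
tool_pos: [0.457, -0.2709, 0.0899]
tool_rot: [[-0.094, 0.886, 0.454], [0.992, 0.12, -0.028], [-0.079, 0.448, -0.89]]
force: [0.7, 0.4, 0.4]
opening: 0.0299
grasp_force: 0.0
tool_pos: [0.4582, -0.2708, 0.0868]
force: [0.2, 0.4, 0.3]
grasp_force: 0.0
[ 0.35672274  0.35026789 -0.24370167]
```

```bash
cat > fz.py <<'E'
from h import *
s=observe();print("t",s["time"],"fz_tool",np.round(s['tool_rot'].T@s['force'],2),"pos",np.round(s["tool_pos"],4),"j6",s["qpos"][5].round(1),"open",s["opening"].round(4),"tq",np.round(s["tool_rot"].T@s["ft_torque"],2))
E
for k in 1; do python3 -m creep '[0.36,0,0,0.001,0,0,0,0.36,0,0,0.002,0,0,0,0.36,0,0,0.002,0,0,0]' >/dev/null; python3 fz.py; done
python3 -m creep '[0.36,0,0,0.001,0,0,0,0.36,0,0,0.002,0,0,0,0.36,0,0,0.002,0,0,0]' >/dev/null; python3 fz.py
```

```text
Traceback (most recent call last):
  File "fz.py", line 2, in <module>
    s=observe();print("t",s["time"],"fz_tool",np.round(s['tool_rot'].T@s['force'],2),"pos",np.round(s["tool_pos"],4),"j6",s["qpos"][5].round(1),"open",s["opening"].round(4),"tq",np.round(s["tool_rot"].T@s["ft_torque"],2))
                                                                                                                                                       ^^^^^^^^^^^^^^^^^^
AttributeError: 'float' object has no attribute 'round'
Traceback (most recent call last):
  File "fz.py", line 2, in <module>
    s=observe();print("t",s["time"],"fz_tool",np.round(s['tool_rot'].T@s['force'],2),"pos",np.round(s["tool_pos"],4),"j6",s["qpos"][5].round(1),"open",s["opening"].round(4),"tq",np.round(s["tool_rot"].T@s["ft_torque"],2))
                                                                                                                                                       ^^^^^^^^^^^^^^^^^^
AttributeError: 'float' object has no attribute 'round'
```

```bash
sed -i 's/s\["opening"\].round(4)/s["opening"]/' fz.py; python3 fz.py
```

```text
t 12.925 fz_tool [ 0.93  0.86 -0.79] pos [ 0.4601 -0.271   0.0833] j6 -79.4 open 0.02988361181484877 tq [ 0.26 -0.05 -0.03]
```

```bash
python3 -m creep '[0.36,0,0,0.001,0,0,0,0.36,0,0,0.002,0,0,0,0.36,0,0,0.002,0,0,0]' >/dev/null; python3 fz.py
```

```text
t 13.3 fz_tool [ 1.13 -1.11 -6.39] pos [ 0.4609 -0.2711  0.0818] j6 -79.5 open 0.02992297157729491 tq [0.55 0.16 0.  ]
```

```bash
python3 -m creep '[0.36,0,0,0.001,0,0,0,0.36,0,0,0.0015,0,0,0,0.36,0,0,0.0015,0,0,0]' >/dev/null; python3 fz.py
```

```text
t 13.675 fz_tool [ 1.88 -1.5  -6.86] pos [ 0.4616 -0.2711  0.0804] j6 -79.6 open 0.029835783010711565 tq [ 0.59  0.29 -0.05]
```

```bash
python3 -m creep '[0.36,0,0,-0.0033,0,0,0,0.36,0,0,-0.0033,0,0,0,1,0,0,-0.0033,0,0,0,1,0,0,-0.0033,0,0,0,1,0,0,-0.0033,0,0,0,1,0,0,-0.0033,0,0,0]' 30 | grep grasp; python3 fz.py
python3 -m creep '[1,0,0,0,0,0,0.17,1,0,0,0,0,0,0.35,1,0,0,0,0,0,0.52,1,0,0,0,0,0,0.70,1,0,0,0,0,0,0.70,1,0,0,0,0,0,0.70]'|grep grasp; python3 fz.py
```

```text
grasp_force: 30.1
t 14.425 fz_tool [0.74 3.37 0.42] pos [ 0.4607 -0.2712  0.0835] j6 -79.5 open 0.011670279904392768 tq [-0.29 -0.01 -0.06]
grasp_force: 30.2
t 15.175 fz_tool [2.47 3.43 1.03] pos [ 0.4606 -0.2712  0.0835] j6 -39.5 open 0.011689753677484453 tq [-0.41  0.33 -0.02]
```

```bash
python3 -m creep '[1,0,0,0,0,0,0.17,1,0,0,0,0,0,0.35,1,0,0,0,0,0,0.52,1,0,0,0,0,0,0.70,1,0,0,0,0,0,0.87,1,0,0,0,0,0,1.05,1,0,0,0,0,0,1.22,1,0,0,0,0,0,1.396,1,0,0,0,0,0,1.396,1,0,0,0,0,0,1.396]'|grep grasp; python3 fz.py
```

```text
grasp_force: 30.1
t 16.425 fz_tool [ 3.95 -1.81  1.06] pos [ 0.4606 -0.2711  0.0835] j6 40.4 open 0.011535999739340443 tq [0.43 0.56 0.12]
```

```bash
python3 -m creep '[1,0,0,0.002,0,0,0,1,0,0,0.004,0,0,0,1,0,0,0.0048,0,0,0,1,0,0,0.0048,0,0,0]' 40|grep grasp; python3 fz.py
```

```text
grasp_force: 40.5
t 16.925 fz_tool [ 1.56 -2.85 -8.12] pos [ 0.4626 -0.2713  0.0797] j6 40.3 open 0.011530680005098735 tq [0.59 0.15 0.  ]
```

```bash
python3 -m creep '[1,0,0,0.0004,0,0,0,1,0,0,0.0004,0,0,0]'|grep grasp; python3 fz.py
python3 -m creep '[1,0,0,0,0,0,0.12,1,0,0,0,0,0,0.24,1,0,0,0,0,0,0.30,1,0,0,0,0,0,0.30]'|grep grasp; python3 fz.py
```

```text
grasp_force: 40.5
t 17.175 fz_tool [ 2.   -2.93 -7.94] pos [ 0.4627 -0.2713  0.0794] j6 40.2 open 0.011678914721158663 tq [0.58 0.09 0.05]
grasp_force: 40.3
t 17.675 fz_tool [ 0.59 -3.93 -8.73] pos [ 0.4628 -0.2713  0.0795] j6 57.4 open 0.011674277104900524 tq [ 0.61 -0.08  0.06]
```

```bash
python3 -m creep '[1,0,0,0,0,0,0.06,1,0,0,0,0,0,0.12,1,0,0,0,0,0,0.12]'|grep grasp; python3 fz.py
```

```text
grasp_force: 40.3
t 18.05 fz_tool [ 0.11 -4.03 -8.18] pos [ 0.4628 -0.2713  0.0794] j6 64.3 open 0.011745607917790243 tq [ 0.57 -0.18  0.08]
```

Past the bracket with no rise in torque, so I'll finish the turn and then let the knob spring out.

```bash
python3 -m creep '[1,0,0,0,0,0,0.1,1,0,0,0,0,0,0.2,1,0,0,0,0,0,0.278,1,0,0,0,0,0,0.278]'|grep grasp; python3 fz.py
python3 -m creep '[1,0,0,-0.002,0,0,0,1,0,0,-0.004,0,0,0,1,0,0,-0.005,0,0,0,1,0,0,-0.005,0,0,0]'|grep grasp; python3 fz.py
```

```text
grasp_force: 40.4
t 18.55 fz_tool [-0.95 -4.65 -8.04] pos [ 0.4628 -0.2713  0.0794] j6 80.3 open 0.011285773270055087 tq [ 0.51 -0.32  0.06]
grasp_force: 40.1
t 19.05 fz_tool [ 0.47 -4.93 -2.7 ] pos [ 0.4606 -0.2711  0.0835] j6 80.5 open 0.011640268067934983 tq [ 0.78 -0.03  0.07]
```

```bash
python3 -m creep '[0.36,0,0,0,0,0,0,0.36,0,0,0,0,0,0,0.36,0,0,0,0,0,0,0.36,0,0,-0.02,0,0,0,0.36,0,0,-0.06,0,0,0,0.36,0,0,-0.1,0,0,0,0.36,0,0,-0.1,0,0,0,0.36,0,0,-0.1,0,0,0]'|grep open
python3 - <<'E'
from h import *; import cv2
s=observe();print(s["tool_pos"],s["time"],s["force"])
i=cv2.cvtColor(grab_frame("wrist"),4);t=cv2.cvtColor(grab_frame("top"),4)
a=cv2.resize(i[110:290,150:350],None,fx=2,fy=2,interpolation=cv2.INTER_CUBIC);b=cv2.resize(t[145:245,100:230],None,fx=3,fy=3.6,interpolation=cv2.INTER_CUBIC)
cv2.imwrite("pics/end.png",np.hstack([a,b]))
E
```

```text
opening: 0.0303
[ 0.4143312  -0.2674291   0.17059098] 20.05 [-0.13482307  0.2497159   0.13285842]
```

View pics/end.png

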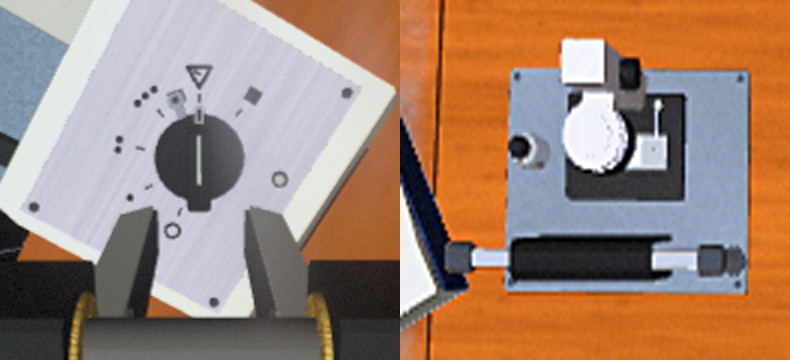

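The pointer at (199,115) lines up with the triangle's tick, past the bracket at (177,100). The shield hangs mid-rail and the vial still stands at (525,148).

```bash
python3 -c "
from workcell import *
print(job_done())"
```

```text
the job is handed in; nothing more can be done
None
```

The job is handed in with no verdict returned: the final images show the shield hanging released mid-rail, the pointer at the triangle's mark past the safety stop, the vial still standing and the arm clear.

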